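# Push a vial rack through a gated chute

## Task

Press the gate's long treadle down with one fingertip to swing the gate out of the chute, and while you hold it down, push the vial rack along the chute with the other fingertip until the whole rack is past the gate; then let go so that the gate swings shut behind the rack. Only push: do not pinch or lift the rack, keep the fingers off the vials, leave them standing in the rack, do not let the gate down onto the rack, and leave the things round about where they are.

Things in the scene. Friction and masses are not known exactly. Their poses are not given: they have to be found in the camera images.
- chute: Fixed chute. Floor (base plate) at z = 3 mm; low aluminium side walls, tops z = 22, at |x| = 26..30 mm, so 52 wide inside. Origin on the table, on the centre line in the gate's plane. Own y along the chute: open mouth at y = +232 (flare to 259), racks travel to -y, the bay past the gate ends at a stop, face y = -170. Own x across; gate hinge and treadle lie outside the -x wall (robot's side).
- gate (a joint): Gate hinge, rad. Axis parallel to the chute's y at chute x = -37, z = 18 mm. 0 = shut, grows as the treadle goes down, stop at 1.0. The blade clears rack and vials from about 0.8 up. A light spring shuts it: holding the treadle down takes about 1 to 4 N; released, it falls shut by itself.
- gate_tip (a point): Middle of the free end of the gate's dark steel blade (blade and treadle are one rigid part, the gate): when shut at chute x = -1, y = 0, z = 36 mm; moves with the gate. Shut, the blade (6 mm thick, y = -3..+3) reaches over the wall to chute x = -1 at z 26..46 and stops the rack. Open at 0.9 it fills chute x -20..-53 there, up to z = 64.
- treadle (a point): On the treadle's upper face, 40 mm from the hinge axis, 95 mm from the gate's plane towards the mouth; moves with the gate. Treadle: flat plate 4 mm thick, chute y = -27..+217, from the hinge out to 75 mm, mid-plane through the axis. Shut, it slopes up away from the chute at 0.8 rad (to chute x -89, z 72 mm); level at gate 0.8; dips 0.2 rad at 1.0.
- rack_mid (a point): Centre (19 mm above the underside) of the loose blue four-place vial rack, 44 wide, 130 long, 38 mm tall, about 60 g. It stands on the chute's floor on the mouth side of the gate, long axis (own y) along the chute; its flat end plates, 38 mm tall, lie 65 mm either side of this point.
- vial_a: Loose white-capped vial, 20 mm across, 64 mm tall, standing in the rack's second place from the gate; origin at the centre of its underside, z up. Its cap ends 30 mm above the rack's top. The two places nearest the mouth are empty.
- vial_b: The same kind of vial, in the rack's place nearest the gate.
- spare_vial: Bystander: white-capped vial, 20 x 20 x 64 mm, standing on the table beyond the chute; origin at its underside.
- eyepiece: Bystander: black eyepiece, 32 x 32 x 40 mm, standing beyond the chute; origin at its underside.
- bottle: Bystander: small bottle with black cap, 35 x 35 x 68 mm, standing beyond the chute; origin at its underside.
- stick: Bystander: usb stick, 56 x 18 x 9 mm, lying on the robot's side of the chute near its closed end; origin at its underside.
- tweezers: Bystander: steel forceps, 131 mm long, 15 mm high, lying on the robot's side of the chute, clear of the treadle; origin at its underside.
There are look-alikes about, which are no part of the job. What is shaped like the part that bears rack_mid but white is not meant.

How it is judged (in metres and radians):
On the way, in this order (a step that is already met when the one before it is completed fails the run):
1. the gate is held open by a fingertip with the rack still wholly in front of it (value of joint gate above 0.72 rad and contact force between the fingers and gate above 0.3 N and y of rack_mid in the frame of chute above 0.068 m), for 0.2 s.
2. the rack is half-way past the gate while a fingertip still holds the gate open (value of joint gate above 0.72 rad and contact force between the fingers and gate above 0.2 N and y of rack_mid in the frame of chute between -0.055 and 0 m), for 0.1 s.
At the end, for the whole second after the job is handed in: The whole rack is past the gate's plane in the bay, flat on the chute's floor and at rest; the gate is shut behind it (under 0.06 rad); both vials stand in the rack (within 0.35 rad of upright) (y of rack_mid in the frame of chute between -0.11 and -0.067 m and x of rack_mid in the frame of chute between -0.01 and 0.01 m and height (world z) of rack_mid below 0.027 m and angle between rack_mid's own z axis and vertical below 0.1 rad and value of joint gate below 0.06 rad and linear speed of rack below 0.02 m/s and angle between each of vial_a, vial_b's own z axis and vertical below 0.35 rad and z of each of vial_a, vial_b in the frame of rack_mid below -0.005 m); the robot touches nothing.
It fails at once if the rack was lifted or tipped (more than 10 mm off the chute's floor, or 0.3 rad) (height (world z) of rack_mid above 0.032 m or angle between rack_mid's own z axis and vertical above 0.3 rad).
It fails at once if the fingers pressed on a vial (contact force between the fingers and vial_a above 0.5 N or contact force between the fingers and vial_b above 0.5 N).
It fails at once if a vial was lifted in the rack or tipped (angle between any of vial_a, vial_b's own z axis and vertical above 0.5 rad or z of any of vial_a, vial_b in the frame of rack_mid above 0.005 m).
It fails at once if the gate was let down onto the rack or its vials while they were passing beneath it ((value of joint gate below 0.6 rad or contact force between gate and rack above 1 N or contact force between gate and vial_a above 1 N or contact force between gate and vial_b above 1 N) and y of rack_mid in the frame of chute between -0.055 and 0.055 m).
It fails at once if a bystander was moved more than 30 mm (distance of any of spare_vial, eyepiece, bottle, stick, tweezers from where it was at the start of the episode above 0.03 m).
It also fails if it takes over 46 s, if anything falls off the work surface, if the arm or the gripper's body presses on something with over 40 N, if the wrist force passes 120 N, or if a joint passes its speed limit or range.

## Robot

A 6-joint arm with a two-finger parallel gripper is mounted at the origin on a cart in front of the work surface, level with it; the furniture and walls round the work are solid. World frame = base frame: x ahead of the robot, y to its left, z up, the work surface at z = 0. Lengths are in mm, angles in rad, forces in N, time in s.
With the tool pointing down it reaches from about 300 to 775 mm from the base axis. Payload 14.6 kg.
Tool frame: the origin (TCP) lies midway between the tips of the shut fingers; the grasp point (between the pads) lies 19 mm behind it; z points along the fingers, y is the direction in which the jaws open and shut (so a half turn about z gives the same grasp; the last joint's range is limited). The gripper opens to 94 mm and grips with 3 to 60 N. Pads are 16 mm wide; open, the fingers measure 119 mm over their backs; the gripper's body (75 mm by 177 mm) begins 78 mm behind the grasp point.
Start: joints at [1.061, 0.3, 1.521, -0, 1.321, -0.067], TCP at [235.655, 496.947, 205.446] pointing down, gripper open.
Joint ranges: [-3.03, 3.03], [-0.79, 2.21], [0.23, 2.52], [-1.04, 4.18], [0, 3.07], [-2.55, 2.55]. Speed limits (rad/s): [2.22, 2.22, 2.57, 3.14, 3.14, 3.14].

## Interface

Orientations are given as [roll, pitch, yaw] about the fixed x, y, z axes, in that order (R = Rz(yaw) Ry(pitch) Rx(roll)).
In Python, from cell import manip gives the robot as it stands.
- The arm moves only by the tool play_rows, never from a script. Its argument "commands" is a list of rows, each an object of numbers: "x", "y", "z": the shift along the tool's x, y, z in m; "wx", "wy", "wz": the turn, a rotation vector about the tool's x, y, z in degrees; "grip": the opening, from 0 (shut) to 1 (fully open). In form: [{"x": .., "y": .., "z": .., "wx": .., "wy": .., "wz": .., "grip": ..}, ...]. A call has 1 to 20 rows; each row shifts and turns the commanded pose from where the row before left it, along the tool's axes as they then stand; what a row does not reach is not made up. A row lasts 1/8 s, in which the tool goes at most 62.5 mm and 10.7 degrees, less where a joint would pass 70% of its speed; a pose out of reach is approached as far as the arm can. A call is refused whole if a number of a shift passes 0.0625 or a number of a turn 10.7, either way. A call with a gripper value outside its range is refused whole. The fingers move at their own pace and stop on an object; "squeeze" is the grip in N (left out, the last holds). Time passes only in rows, so rows that do not move let the fingers close. It gives the time, the measured TCP pose, the force and the opening at its end, in the units of the state.
- manip.read_state(): the state, without advancing time (a new reading comes with each control period).
- manip.camera(name): name is "scene" or "side" or "wrist"; returns (picture, depth): 480x640x3 uint8, red, green, blue; 480x640 float32, mm along the optical axis (not along the pixel's ray), 0 where there is no reading.
- manip.camera_info(name): a dict with "intrinsics" (3x3 intrinsics, pixels), "camera_from_world" (4x4, takes a point from world to camera coordinates); the wrist camera has in their place "tool_from_camera" (4x4, takes a point from camera to tool coordinates, whose origin is the TCP and whose axes are the flange's). Camera axes: x right, y up, looking along -z (the intrinsics and any distortion apply to the point x, -y, -z); pixel columns grow to the right and rows downward; lengths in mm; the calibration is good to about 2 mm. The wrist camera is an equidistant fisheye: a pixel r from the principal point sees the ray r / f radians off the axis. A picture is of the moment at which its call begins: read the wrist's pose just before it. camera_info takes no time and is no camera call.
- manip.sign_off(): hands the job in, once; it reports no verdict.
The state is a dict: "clock": time; "joints": joint angles; "qd": joint speeds; "effort": joint torques, N m; "eef_pos": TCP position; "eef_rot": TCP orientation; "wrist_force": force on the tool from outside, world axes, zero at the start; "moment": the same for the moment, N m; "finger_gap": finger opening in mm.
Only numpy, scipy, OpenCV 4.12 (cv2) and the standard library are available. Lean on these libraries where they do the work, as an engineer would, in place of code of your own. Each camera call takes 0.05 s, during which the arm holds its last target.

## Working session

There is one attempt and no reset: what is moved stays moved. The work goes in short steps, Python scripts to look and compute and a tool call to move; the robot and the scene stay as the last step left them, time stands still between calls to the robot, and variables do not carry over. Pictures are saved under pics/ and viewed, and the job is handed in when it is done.

Besides the shell and the picture viewer there is one more tool, called after ">>>" as name([rows], argument=value, ...), one row to a line, values as JSON. play_rows: Moves the arm, as the interface text tells. Its arguments: {"type":"object","properties":{"commands":{"type":"array"},"squeeze":{"type":"number"}},"required":["commands"]}

```bash
ls; mkdir -p pics; python3 - <<'E'
from cell import manip
import cv2
print(manip.read_state())
for n in ("scene","side","wrist"):
    p,d=manip.camera(n); cv2.imwrite(f"pics/{n}0.png",p[:,:,::-1]); 
    import numpy as np; np.savez(f"{n}0.npz",p=p,d=d); print(n,manip.camera_info(n))
E
```

```text
pics
{'clock': 0.0, 'joints': array([ 1.06138546e+00,  3.00457172e-01,  1.52155662e+00, -9.23181224e-06,
        1.32070606e+00, -6.66049166e-02]), 'qd': array([ 9.23872616e-04, -2.07091602e-03, -1.08113843e-03,  8.40252867e-05,
       -1.36788853e-04,  1.78215835e-03]), 'effort': array([ 1.96123809e-03, -5.31824005e+01, -3.52729332e+01,  7.09006819e-02,
        2.45218672e-02, -9.87109547e-05]), 'eef_pos': array([235.54497885, 496.72801969, 204.90431887]), 'eef_rot': array([-3.14046736e+00, -6.60993080e-05,  2.69878896e+00]), 'wrist_force': array([ 0.273714  , -1.17063615, -0.07649845]), 'moment': array([ 0.01072283, -0.01530088, -0.00483143]), 'finger_gap': 93.99681078533891}
scene {'intrinsics': array([[497.39564632,   0.        , 314.32084937],
       [  0.        , 497.39564632, 241.57407151],
       [  0.        ,   0.        ,   1.        ]]), 'camera_from_world': array([[ 8.04489927e-01, -5.93907308e-01, -8.37057513e-03,
        -4.72859918e+02],
       [ 3.22113890e-01,  4.24399283e-01,  8.46243399e-01,
        -2.04247079e+02],
       [-4.99037673e-01, -6.83490569e-01,  5.3
[... 501 characters left out ...]
6.11434221e-02,  8.88252808e-01,  4.55267429e-01,
        -8.24621321e+02],
       [ 0.00000000e+00,  0.00000000e+00,  0.00000000e+00,
         1.00000000e+00]])}
wrist {'intrinsics': array([[371.64829954,   0.        , 320.52924476],
       [  0.        , 371.64829954, 239.96325994],
       [  0.        ,   0.        ,   1.        ]]), 'tool_from_camera': array([[-3.90247487e-04,  9.60547850e-01,  2.78114499e-01,
         8.13811533e+01],
       [ 9.99999853e-01,  2.70196303e-04,  4.69989705e-04,
         7.52911383e-01],
       [ 3.76302091e-04,  2.78114642e-01, -9.60547815e-01,
        -1.79586106e+02],
       [ 0.00000000e+00,  0.00000000e+00,  0.00000000e+00,
         1.00000000e+00]])}
```

View pics/scene0.png

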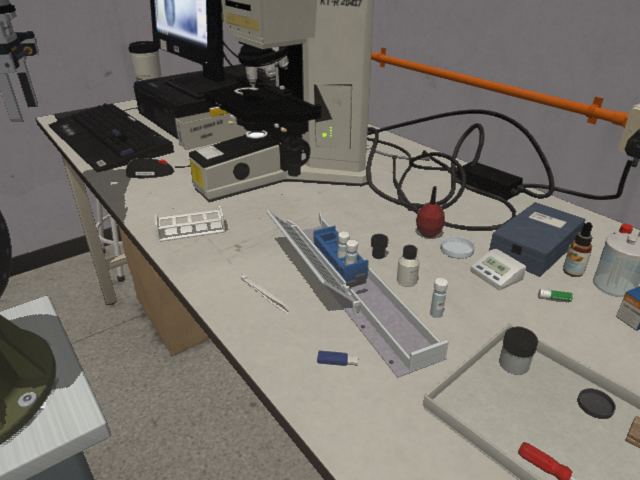

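View pics/side0.png

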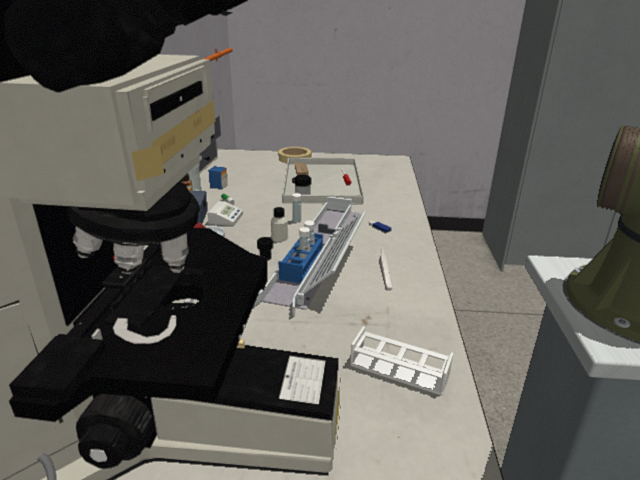

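View pics/wrist0.png

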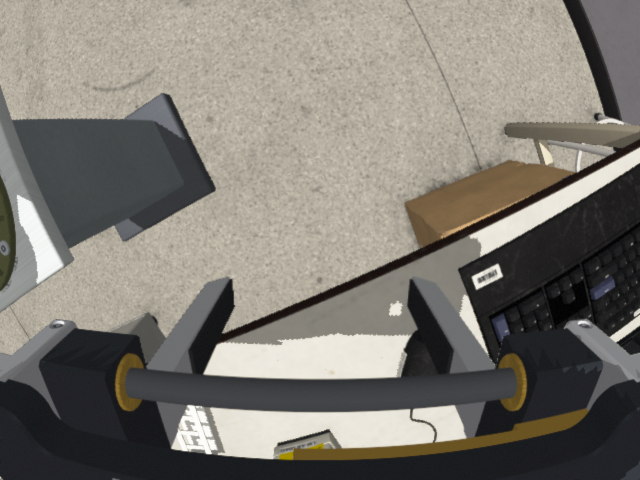

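```bash
cat > h.py <<'E'
import numpy as np, cv2
from cell import manip
def cloud(n,p,d):
    ci=manip.camera_info(n);K=ci["intrinsics"];T=np.linalg.inv(ci["camera_from_world"])
    v,u=np.nonzero(d>0);z=d[v,u]
    X=np.stack([(u-K[0,2])/K[0,0]*z,-(v-K[1,2])/K[1,1]*z,-z,np.ones_like(z)],1)@T.T
    return X[:,:3],p[v,u],u,v
def px(n,w):
    ci=manip.camera_info(n);K=ci["intrinsics"];w=np.atleast_2d(w)
    c=np.c_[w,np.ones(len(w))]@ci["camera_from_world"].T
    return np.c_[K[0,0]*c[:,0]/-c[:,2]+K[0,2],K[1,1]*-c[:,1]/-c[:,2]+K[1,2]]
E
python3 - <<'E'
from h import *
for n in("scene","side"):
    f=np.load(n+"0.npz");X,C,u,v=cloud(n,f["p"],f["d"])
    s=(X[:,2]>-20)&(X[:,2]<120);X=X[s];C=C[s];u=u[s];v=v[s]
    for (a,b) in ([(270,212),(353,303),(445,350),(405,372),(322,215),(340,235),(320,240),(365,275),(440,300),(408,270),(380,245),(338,358),(263,290),(190,225)] if n=="scene" else [(295,305),(351,205),(300,275),(400,360),(315,240),(380,227),(386,270),(304,240)]):
        i=np.argmin((u-a)**2+(v-b)**2);print(n,a,b,u[i],v[i],X[i].round(0),C[i])
    im=np.full((600,800,3),60,np.uint8);
    o=np.argsort(X[:,2])
    # map x 250..850 rows ; y -350..450 cols (left = +y)
    r=(850-X[o,0]).astype(int);c=(450-X[o,1]).astype(int)
    k=(r>=0)&(r<599)&(c>=0)&(c<799)
    for dr in(0,1):
        for dc in (0,1): im[r[k]+dr,c[k]+dc]=C[o][k][:,::-1]
    cv2.imwrite(f"pics/top_{n}.png",im)
E
```

```text
scene 270 212 270 212 [529.  56.  76.] [159 159 153]
scene 353 303 353 303 [ 523. -188.   24.] [148 149 144]
scene 445 350 445 350 [ 562. -340.   20.] [129 130 125]
scene 405 372 405 372 [ 500. -326.    6.] [146 140 142]
scene 322 215 322 215 [680.  98.   0.] [171 165 153]
scene 340 235 340 235 [585. -78.  71.] [219 215 204]
scene 320 240 320 240 [584. -23.  34.] [ 59  89 129]
scene 365 275 365 275 [ 569. -164.   43.] [60 61 61]
scene 440 300 440 300 [ 623. -275.   37.] [125 131 127]
scene 408 270 408 270 [ 641. -190.   37.] [147 144 131]
scene 380 245 380 245 [ 661. -101.   33.] [40 40 37]
scene 338 358 338 358 [ 440. -255.   11.] [ 71  74 104]
scene 263 290 263 290 [437. -61.  11.] [192 184 175]
scene 190 225 190 225 [434. 219.   6.] [164 161 154]
side 295 305 295 305 [588.  79.  11.] [92 94 93]
side 351 205 351 205 [ 506. -324.   20.] [160 158 149]
side 300 275 300 275 [589.   2.  21.] [20 48 78]
side 400 360 400 360 [430. 218.  30.] [214 211 199]
side 315 240 315 240 [ 573. -123.   27.] [29 49 77]
side 380 227 380 227 [ 440. -237.    8.] [24 37 72]
side 386 270 386 270 [436. -50.  10.] [220 216 205]
side 304 240 304 240 [590. -73.  52.] [117 124 124]
```

```bash
ls pics
```

```text
scene0.png
side0.png
top_scene.png
top_side.png
wrist0.png
```

View pics/top_scene.png

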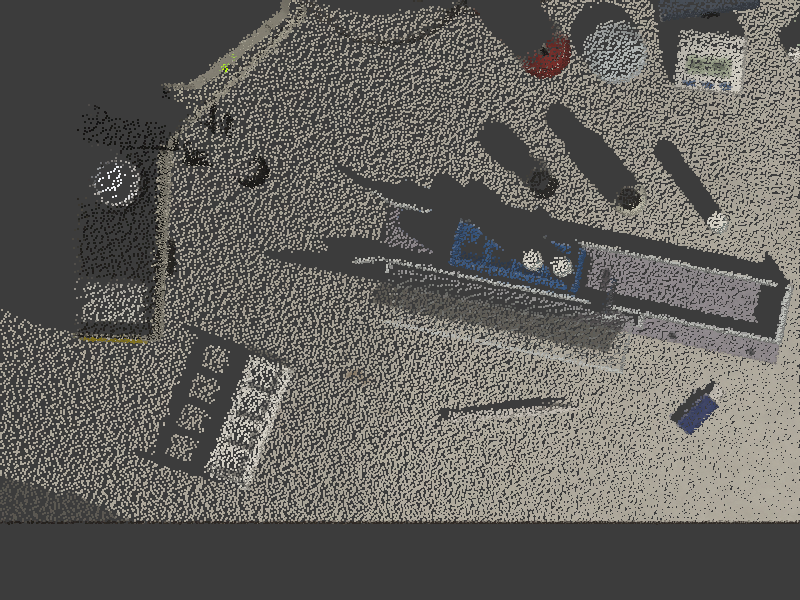

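View pics/top_side.png

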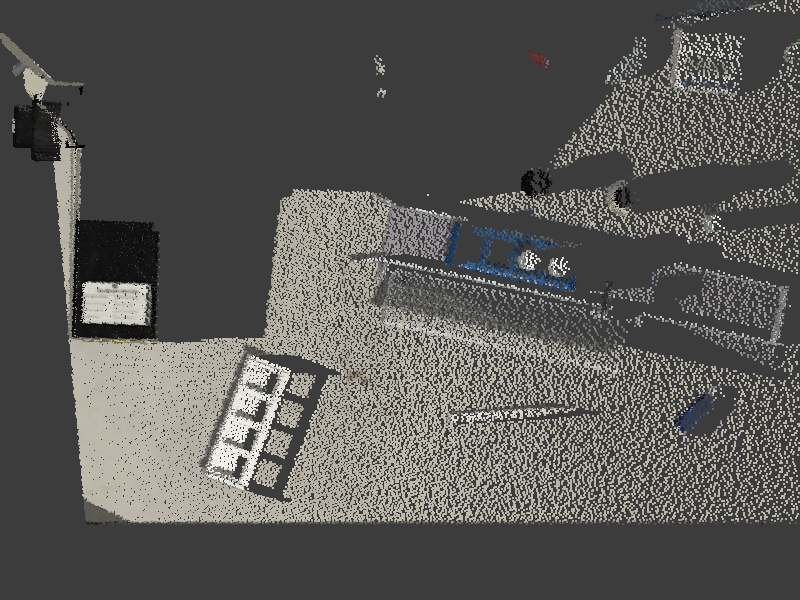

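```bash
python3 - <<'E'
from h import *
cl={}
for n in("scene","side"):
    f=np.load(n+"0.npz");X,C,u,v=cloud(n,f["p"],f["d"]);cl[n]=(X,C)
    t=(np.abs(X[:,2])<6)&(X[:,0]>380)&(X[:,0]<480)&(X[:,1]>-250)&(X[:,1]<100)
    print(n,"table z",np.median(X[t,2]),X[t,2].std())
a0=-0.207;c0=np.array([550,-155.])
def loc(X,a,c):
    e=np.array([np.cos(a),np.sin(a)]);f=np.array([-np.sin(a),np.cos(a)])
    return np.c_[(X[:,:2]-c)@e,(X[:,:2]-c)@f,X[:,2]]
for n in cl:
    X,C=cl[n];L=loc(X,a0,c0)
    # wall tops
    s=(L[:,2]>20.)&(L[:,2]<24.5)&(L[:,1]<-30)&(L[:,1]>-200)&(np.abs(L[:,0])<45)
    for sg in(1,-1):
        q=L[s&(L[:,0]*sg>12)]
        if len(q)>10:
            p=np.polyfit(q[:,1],q[:,0],1); r=q[:,0]-np.polyval(p,q[:,1]); 
            for _ in range(5):
                k=np.abs(r)<4; p=np.polyfit(q[k,1],q[k,0],1); r=q[:,0]-np.polyval(p,q[:,1])
            print(n,"wall",sg,len(q),k.sum(),p,r[k].std())
    s=(L[:,1]<-150)&(L[:,1]>-230)&(np.abs(L[:,0])<22)&(L[:,2]>8)&(L[:,2]<40)
    print(n,"stop y",np.percentile(L[s,1],[2,25,50,75,98]).round(1),"zmax",L[s,2].max() if s.any() else 0)
    b=(C[:,2].astype(int)>C[:,0]+25)&(np.abs(L[:,0])<40)&(L[:,1]>-40)&(L[:,1]<250)
    q=L[b&(L[:,2]>34)&(L[:,2]<42)];print(n,"rack top",len(q),"x",np.percentile(q[:,0],[1,99]),"y",np.percentile(q[:,1],[1,99]))
    # caps
    w=(C.min(1)>150)&(np.abs(L[:,0])<35)&(L[:,1]>-20)&(L[:,1]<150)&(L[:,2]>55)
    print("caps",L[w].min(0),L[w].max(0))
    w=(L[:,0]<-75)&(L[:,0]>-100)&(L[:,2]>60)&(L[:,2]<80)
    q=L[w];print("treadle edge y",np.percentile(q[:,1],[1,99]),"x",np.percentile(q[:,0],[1,50]),np.polyfit(q[:,1],q[:,0],1), q[:,2].max())
E
```

```text
scene table z 1.2766643507560502 0.9652255308313075
side table z -0.047191554550011006 0.9547881398916541
scene wall 1 44 11 [1.61406228e-03 2.90708932e+01] 2.2608772295226425
scene wall -1 22 22 [ -0.06955579 -18.4993644 ] 2.3254039032636573
scene stop y [-229.2 -180.  -178.7 -175.7 -152.5] zmax 38.68526375832249
scene rack top 319 x [ 2.24451658 39.35143841] y [ 29.90770444 160.30014063]
caps [15.3312759  40.91622958 55.4557426 ] [34.65940403 90.09764168 74.7866801 ]
treadle edge y [432.93735673 830.68735449] x [-99.87389879 -87.5839882 ] [ 4.47106839e-04 -8.77338302e+01] 79.93547977615998
side wall 1 24 7 [  0.89065305 185.29946142] 1.8954889199672935
side stop y [-229.3 -221.8 -174.6 -172.1 -155.3] zmax 35.55284191519701
side rack top 127 x [ 2.14274639 39.36460997] y [ 32.62420468 163.2585314 ]
caps [14.86024249 41.95008778 64.54369499] [32.5268285  90.95668469 73.11098681]
treadle edge y [-1746.60140389   527.9262036 ] x [-99.80067773 -87.42759993] [-8.65977342e-05 -8.74915714e+01] 79.97871174661572
```

```bash
python3 - <<'E'
from h import *
def loc(X,a,c):
    e=np.array([np.cos(a),np.sin(a)]);f=np.array([-np.sin(a),np.cos(a)])
    return np.c_[(X[:,:2]-c)@e,(X[:,:2]-c)@f,X[:,2]]
for n in("scene","side"):
    f=np.load(n+"0.npz");X,C,u,v=cloud(n,f["p"],f["d"])
    a=-0.207;c=np.array([550,-155.])+18*np.array([np.cos(a),np.sin(a)])
    L=loc(X,a,c)
    s=(L[:,0]>-110)&(L[:,0]<-35)&(L[:,1]>-60)&(L[:,1]<260)&(L[:,2]>28)&(L[:,2]<85)
    q=L[s]
    # plane fit x = p0*z+p1*y+p2 robust
    A=np.c_[q[:,2],q[:,1],np.ones(len(q))];k=np.ones(len(q),bool)
    for _ in range(10):
        p=np.linalg.lstsq(A[k],q[k,0],rcond=None)[0];r=q[:,0]-A@p;k=np.abs(r)<max(2.5,2*np.median(abs(r)))
    print(n,"treadle plane",p,"n",k.sum(),r[k].std(),"angle",np.arctan2(1,-p[0]), "x at z=50,y95:",p@[50,95,1])
    z=q[k];print(" y ext",np.percentile(z[:,1],[.5,2,98,99.5]),"zmax",np.percentile(z[:,2],[98,99.9]),"xmin",np.percentile(z[:,0],[.1,2]))
    for lo,hi in((-300,-30),):
        s=(L[:,1]<-25)&(L[:,1]>-165)&(abs(L[:,0])<40)
        for zlo,zhi in((1,5.5),(18,25)):
            h=L[s&(L[:,2]>zlo)&(L[:,2]<zhi)];print(" z",zlo,np.histogram(h[:,0],np.arange(-40,42,4))[0])
    s=(L[:,1]<-150)&(L[:,1]>-200)&(np.abs(L[:,0])<22);h=L[s&(L[:,2]>8)]
    print(" stop",np.percentile(h[:,1],[2,25,50,75,98]).round(1),np.percentile(h[:,2],[50,99]))
    h=L[s&(L[:,2]<6)];print(" floor reach",np.percentile(h[:,1],[0.5,2,50]))
    s=(C.astype(int).max(1)<90)&(L[:,1]<15)&(L[:,1]>-20)&(L[:,0]>-35)&(L[:,0]<15)&(L[:,2]>20)&(L[:,2]<60);h=L[s]
    print(" blade",len(h),np.percentile(h,[2,50,98],axis=0).round(1))
E
```

```text
scene treadle plane [-9.81951563e-01  2.54174653e-03 -9.15432666e+00] n 992 0.7444533159148886 angle 0.7945043082649829 x at z=50,y95: -58.010438888761605
 y ext [-31.08608907 -30.39399128 204.22322303 211.9579088 ] zmax [76.21377676 77.47600677] xmin [-85.61315145 -84.94404632]
 z 1 [161 145 156 149  25   0   0  24 147 130 134 121 130 128 130 131 131 129
  31   0]
 z 18 [ 10  14  17 119 165   1   0   0   0   0   0   0   0   0   0   0   0 122
 161   1]
 stop [-180.1 -179.2 -178.7 -178.1 -173.7] [25.33479263 37.299182  ]
 floor reach [-199.70135277 -199.48659806 -187.92844291]
 blade 181 [[-30.4  -8.   29.2]
 [-11.3  -5.4  38.5]
 [  4.   -0.8  47.9]]
side treadle plane [-9.73884183e-01 -7.39024676e-04 -1.21109534e+01] n 975 0.7145329018127519 angle 0.7986280647631196 x at z=50,y95: -60.87536994257349
 y ext [-26.58931897 -22.18106405 214.94527856 215.98341761] zmax [74.75326313 75.28344001] xmin [-86.79388295 -85.83389764]
 z 1 [15 19 25 22  0  0  7 39 37 36 35 25 25 23 29 33 34 31  0  0]
 z 18 [ 1  7  6 42 16  0  0  0  0  0  0  0  0  0  0  0  0 32 15  0]
 stop [-177.1 -174.5 -173.3 -171.8 -170. ] [22.87751533 35.51542667]
 floor reach [-190.13435628 -177.28377813 -165.16959013]
 blade 101 [[-29.   -3.3  28.6]
 [-11.4  -0.1  35.7]
 [  0.9   2.5  46. ]]
```

```bash
cat >> h.py <<'E'
A=-0.207; Cc=np.array([570.7,-160.9])
e=np.array([np.cos(A),np.sin(A)]); f_=np.array([-np.sin(A),np.cos(A)])
def w2c(p): p=np.atleast_2d(p);return np.c_[(p[:,:2]-Cc)@e,(p[:,:2]-Cc)@f_,p[:,2:]]
def c2w(p): p=np.atleast_2d(p);return np.c_[p[:,:1]*e+p[:,1:2]*f_+Cc,p[:,2:]]
from scipy.spatial.transform import Rotation as R
def pose():
    s=manip.read_state(); return s["eef_pos"],R.from_euler("xyz",s["eef_rot"]),s
def show():
    p,r,s=pose();print("t",s["clock"],"chute",w2c(p)[0].round(1),"yaw err deg",np.degrees(r.as_euler("xyz")[2]-(A+np.pi/2)).round(2),"rot",s["eef_rot"].round(4),"F",s["wrist_force"].round(2),"gap",round(s["finger_gap"],1),"j",s["joints"].round(2))
E
python3 - <<'E'
from h import *
for n in("scene","side"):
    f=np.load(n+"0.npz");X,C,u,v=cloud(n,f["p"],f["d"])
    s=(X[:,2]>90)&(X[:,2]<500)&(X[:,0]<750)&(X[:,1]>-300)&(X[:,1]<600)&(X[:,0]>150);Y=X[s]
    h,yb=np.histogram(Y[:,1],np.arange(-300,601,50))
    for i in range(len(h)):
        k=(Y[:,1]>=yb[i])&(Y[:,1]<yb[i+1])
        if k.sum()>0: print(n,yb[i],k.sum(),"xmin",Y[k,0].min().round(),"z",Y[k,2].min().round(),Y[k,2].max().round())
show()
p,r,s=pose()
# route
wps=[(p,r.as_euler("xyz")[2])]
tgt=np.r_[c2w([[-37,182,0]])[0][:2],190]; print("tgt",tgt)
yt=A+np.pi/2
pts=[np.array(p),np.array([330,300,205.]),np.array([410,100,200.]),tgt]
seg=[np.linalg.norm(pts[i+1]-pts[i]) for i in range(3)];cum=np.r_[0,np.cumsum(seg)]
N=18
pos=[np.array([np.interp(t,cum,[q[k] for q in pts]) for k in range(3)]) for t in np.linspace(0,cum[-1],N+1)]
yaws=wps[0][1]+(yt-wps[0][1])*np.minimum(1,np.arange(N+1)/14)
rc=R.from_euler("xyz",[np.pi,0,yaws[0]]);pc=pos[0]
for i in range(N):
    d=rc.inv().apply(pos[i+1]-pos[i]);w=(rc.inv()*R.from_euler("xyz",[np.pi,0,yaws[i+1]])).as_rotvec(True)
    print(dict(zip("xyz",(d/1000).round(3).tolist())),"wz",w.round(2)[2]);rc=R.from_euler("xyz",[np.pi,0,yaws[i+1]])
E
```

```text
scene 150 1026 xmin 656.0 z 90.0 207.0
scene 200 2831 xmin 597.0 z 90.0 404.0
scene 250 2861 xmin 512.0 z 90.0 404.0
scene 300 2652 xmin 511.0 z 90.0 399.0
scene 350 1256 xmin 514.0 z 91.0 395.0
scene 400 1585 xmin 202.0 z 167.0 394.0
scene 450 748 xmin 204.0 z 179.0 414.0
scene 500 930 xmin 248.0 z 205.0 402.0
scene 550 103 xmin 269.0 z 211.0 347.0
side 150 157 xmin 667.0 z 193.0 195.0
side 200 1156 xmin 599.0 z 160.0 409.0
side 250 5044 xmin 511.0 z 91.0 409.0
side 300 12039 xmin 512.0 z 90.0 409.0
side 350 17993 xmin 513.0 z 90.0 443.0
side 400 41202 xmin 573.0 z 90.0 459.0
side 450 6305 xmin 603.0 z 176.0 209.0
t 0.15 chute [-463.1  574.8  205. ] yaw err deg 76.49 rot [-3.1407 -0.      2.6988] F [0.83 0.53 0.27] gap 93.8 j [ 1.06  0.3   1.52 -0.    1.32 -0.07]
tgt [571.89540695  24.81906472 190.        ]
{'x': -0.026, 'y': -0.021, 'z': 0.0} wz 5.46
{'x': -0.028, 'y': -0.019, 'z': 0.0} wz 5.46
{'x': -0.03, 'y': -0.016, 'z': 0.0} wz 5.46
{'x': -0.031, 'y': -0.013, 'z': 0.0} wz 5.46
{'x': -0.033, 'y': -0.01, 'z': 0.0} wz 5.46
{'x': -0.033, 'y': -0.007, 'z': 0.0} wz 5.46
{'x': -0.034, 'y': -0.005, 'z': 0.0} wz 5.46
{'x': -0.034, 'y': -0.003, 'z': 0.001} wz 5.46
{'x': -0.034, 'y': 0.001, 'z': 0.001} wz 5.46
{'x': -0.034, 'y': 0.004, 'z': 0.001} wz 5.46
{'x': -0.033, 'y': 0.007, 'z': 0.001} wz 5.46
{'x': -0.032, 'y': 0.01, 'z': 0.001} wz 5.46
{'x': -0.027, 'y': 0.018, 'z': 0.001} wz 5.46
{'x': -0.011, 'y': 0.032, 'z': 0.002} wz 5.46
{'x': -0.008, 'y': 0.033, 'z': 0.002} wz 0.0
{'x': -0.008, 'y': 0.033, 'z': 0.002} wz 0.0
{'x': -0.008, 'y': 0.033, 'z': 0.002} wz 0.0
{'x': -0.008, 'y': 0.033, 'z': 0.002} wz 0.0
```

>>> play_rows([
  {"x":-0.026,"y":-0.021,"wz":5.46,"grip":0.7},
  {"x":-0.028,"y":-0.019,"wz":5.46,"grip":0.7},
  {"x":-0.03,"y":-0.016,"wz":5.46,"grip":0.7},
  {"x":-0.031,"y":-0.013,"wz":5.46,"grip":0.7},
  {"x":-0.033,"y":-0.01,"wz":5.46,"grip":0.7},
  {"x":-0.033,"y":-0.007,"wz":5.46,"grip":0.7},
  {"x":-0.034,"y":-0.005,"wz":5.46,"grip":0.7},
  {"x":-0.034,"y":-0.003,"wz":5.46,"grip":0.7},
  {"x":-0.034,"y":0.001,"wz":5.46,"grip":0.7},
  {"x":-0.034,"y":0.004,"wz":5.46,"grip":0.7},
  {"x":-0.033,"y":0.007,"wz":5.46,"grip":0.7},
  {"x":-0.032,"y":0.01,"wz":5.46,"grip":0.7},
  {"x":-0.027,"y":0.018,"wz":5.46,"grip":0.7},
  {"x":-0.011,"y":0.032,"wz":5.46,"grip":0.7},
  {"x":-0.008,"y":0.033,"grip":0.7},
  {"x":-0.008,"y":0.033,"grip":0.7},
  {"x":-0.008,"y":0.033,"grip":0.7},
  {"x":-0.008,"y":0.033,"grip":0.7},
  {"grip":0.7},
  {"grip":0.7},
])

```text
$.commands[0]: bad value
```

```bash
python3 - <<'E'
from h import *
show()
for n in("wrist","scene","side"):
    p,d=manip.camera(n);cv2.imwrite(f"pics/{n}1.png",p[:,:,::-1]);np.savez(n+"1.npz",p=p,d=d)
E
```

```text
t 0.15 chute [-463.1  574.8  205. ] yaw err deg 76.49 rot [-3.1407 -0.      2.6988] F [0.83 0.53 0.27] gap 93.8 j [ 1.06  0.3   1.52 -0.    1.32 -0.07]
```

View pics/wrist1.png

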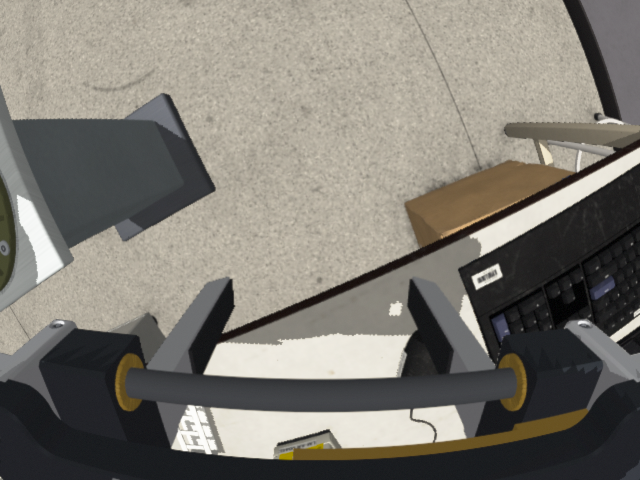

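View pics/scene1.png

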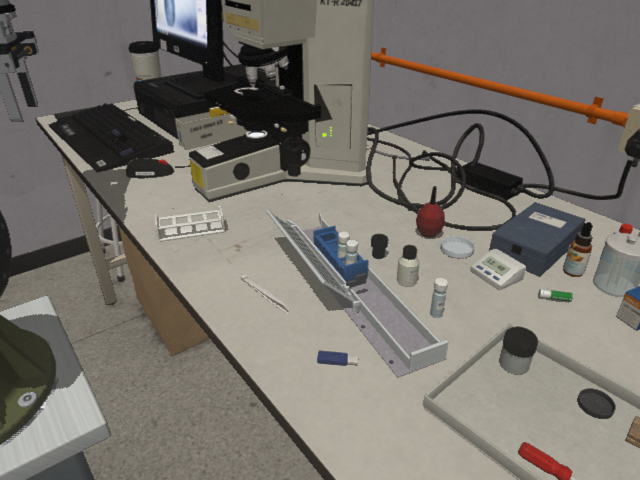

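The call was refused, and nothing has moved. I'll resend it with every key given.

>>> play_rows([
  {"x":-0.026,"y":-0.021,"z":0,"wx":0,"wy":0,"wz":5.46,"grip":0.7},
  {"x":-0.028,"y":-0.019,"z":0,"wx":0,"wy":0,"wz":5.46,"grip":0.7},
  {"x":-0.03,"y":-0.016,"z":0,"wx":0,"wy":0,"wz":5.46,"grip":0.7},
  {"x":-0.031,"y":-0.013,"z":0,"wx":0,"wy":0,"wz":5.46,"grip":0.7},
  {"x":-0.033,"y":-0.01,"z":0,"wx":0,"wy":0,"wz":5.46,"grip":0.7},
  {"x":-0.033,"y":-0.007,"z":0,"wx":0,"wy":0,"wz":5.46,"grip":0.7},
  {"x":-0.034,"y":-0.005,"z":0,"wx":0,"wy":0,"wz":5.46,"grip":0.7},
  {"x":-0.034,"y":-0.003,"z":0,"wx":0,"wy":0,"wz":5.46,"grip":0.7},
  {"x":-0.034,"y":0.001,"z":0,"wx":0,"wy":0,"wz":5.46,"grip":0.7},
  {"x":-0.034,"y":0.004,"z":0,"wx":0,"wy":0,"wz":5.46,"grip":0.7},
  {"x":-0.033,"y":0.007,"z":0,"wx":0,"wy":0,"wz":5.46,"grip":0.7},
  {"x":-0.032,"y":0.01,"z":0,"wx":0,"wy":0,"wz":5.46,"grip":0.7},
  {"x":-0.027,"y":0.018,"z":0,"wx":0,"wy":0,"wz":5.46,"grip":0.7},
  {"x":-0.011,"y":0.032,"z":0,"wx":0,"wy":0,"wz":5.46,"grip":0.7},
  {"x":-0.008,"y":0.033,"z":0,"wx":0,"wy":0,"wz":0,"grip":0.7},
  {"x":-0.008,"y":0.033,"z":0,"wx":0,"wy":0,"wz":0,"grip":0.7},
  {"x":-0.008,"y":0.033,"z":0,"wx":0,"wy":0,"wz":0,"grip":0.7},
  {"x":-0.008,"y":0.033,"z":0,"wx":0,"wy":0,"wz":0,"grip":0.7},
  {"x":0,"y":0,"z":0,"wx":0,"wy":0,"wz":0,"grip":0.7},
])

```text
clock: 2.68
eef_pos: [572.2, 23.9, 204.6]
eef_rot: [-3.141, 0.0, 1.363]
wrist_force: [-0.6, -0.3, -0.3]
finger_gap: 65.6
```

```bash
python3 - <<'E'
from h import *
show()
for n in("wrist","scene"):
    p,d=manip.camera(n);cv2.imwrite(f"pics/{n}2.png",p[:,:,::-1]);np.savez(n+"2.npz",p=p,d=d)
E
```

```text
t 2.675 chute [-36.6 181.2 204.6] yaw err deg -0.02 rot [-3.1407e+00  3.0000e-04  1.3634e+00] F [-0.6  -0.25 -0.3 ] gap 65.6 j [-0.02  0.35  1.45 -0.    1.34  0.19]
```

View pics/wrist2.png

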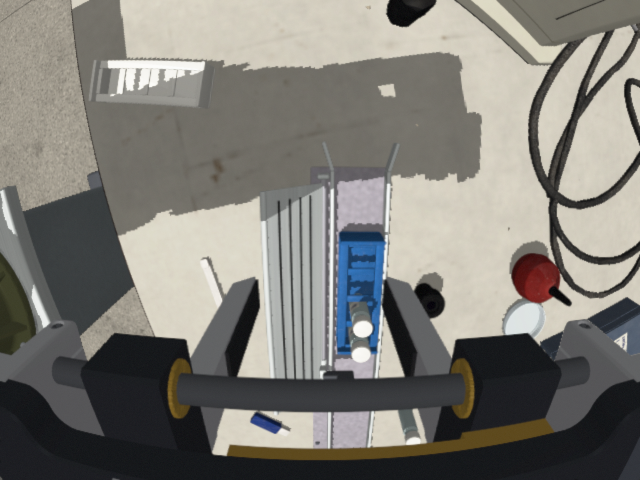

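View pics/scene2.png

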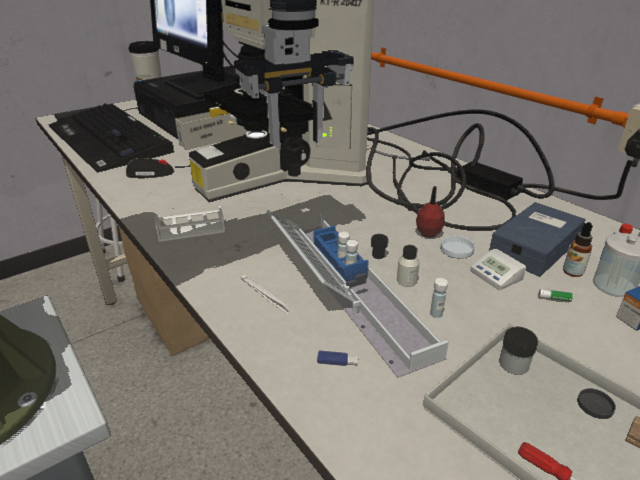

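```bash
cat >> h.py <<'E'
def wcloud(p,d,pos,rot):
    ci=manip.camera_info("wrist");K=ci["intrinsics"];T=ci["tool_from_camera"]
    v,u=np.nonzero(d>0);z=d[v,u]
    a=(u-K[0,2])/K[0,0];b=(v-K[1,2])/K[1,1];r=np.hypot(a,b);s=np.where(r>1e-9,np.tan(r)/np.maximum(r,1e-9),1)
    X=np.stack([a*s*z,-b*s*z,-z],1)@T[:3,:3].T+T[:3,3]
    return rot.apply(X)+pos,p[v,u],u,v
E
python3 - <<'E'
from h import *
f=np.load("wrist2.npz");pos,r,s=pose();X,C,u,v=wcloud(f["p"],f["d"],pos,r);L=w2c(X)
t=(u>150)&(u<180)&(v>130)&(v<200);print("table z",np.median(L[t,2]))
b=(C[:,2].astype(int)>C[:,0]+25)&(abs(L[:,0])<40)&(L[:,1]>0)&(L[:,1]<200)&(L[:,2]>15)
q=L[b&(L[:,2]>30)];print("rack top z",np.percentile(q[:,2],[5,50,95]),"x",np.percentile(q[:,0],[1,99]),"y",np.percentile(q[:,1],[1,99]),len(q))
b=(L[:,1]>172)&(L[:,1]<225)
for lo,hi in((1,6),(18,26)):
    k=b&(abs(L[:,0])<40)&(L[:,2]>lo)&(L[:,2]<hi);print(lo,np.histogram(L[k,0],np.arange(-40,41,2))[0])
k=(L[:,0]>-100)&(L[:,0]<-60)&(L[:,2]>40)&(L[:,2]<80)&(L[:,1]>-60)&(L[:,1]<260)&(v<360)
print("treadle x",np.percentile(L[k,0],[1,5]),"y",np.percentile(L[k,1],[95,99,99.8]),"z",np.percentile(L[k,2],99))
k=(abs(L[:,0])<34)&(L[:,1]>200)&(L[:,1]<300)&(L[:,2]>1.5)&(L[:,2]<8);print("floor yend",np.percentile(L[k,1],[90,99.5]))
for a,bb in((361,235),(361,355),(340,295),(383,295),(363,328),(361,352),(335,377)):
    i=np.argmin((u-a)**2+(v-bb)**2);print(a,bb,L[i].round(1),C[i])
E
```

```text
table z 1.0960680759799288
rack top z [32.39400842 34.03114848 72.48265649] x [-20.01294992  24.55983255] y [ 35.87849867 163.89499755] 3038
1 [ 3  0  0 43 88 59  0 28 99 98 90 97 94 94 95 92 98 97 91 98 93 96 94 95
 96 95 97 92 90 91 96 94 95 45  1  0  0 20 32 27]
18 [ 84 101 105  53   5  28 111  45   0   0   0   0   0   0   0   0   0   0
   0   0   0   0   0   0   0   0   0   0   0   0   0   0   0  91 107  44
   5   0   0   0]
treadle x [-90.04273711 -88.58405242] y [209.97936547 215.65077279 216.67914547] z 76.05869743915413
floor yend [278.39621095 298.37069886]
361 235 [  3.  163.4  20.1] [18 43 69]
361 355 [ 2.4 52.8 71.6] [248 247 243]
340 295 [-18.2 103.4  35.4] [ 57 115 182]
383 295 [ -5.1 182.7 208.3] [70 73 72]
363 328 [ 2.7 84.9 72.4] [248 248 244]
361 352 [ 2.3 56.3 71.3] [248 247 243]
335 377 [-21.7   0.1  38.8] [88 90 94]
```

>>> play_rows([
  {"x":0,"y":0,"z":0.03,"wx":0,"wy":0,"wz":0,"grip":0.7},
  {"x":0,"y":0,"z":0.04,"wx":0,"wy":0,"wz":0,"grip":0.7},
  {"x":0,"y":0,"z":0.035,"wx":0,"wy":0,"wz":0,"grip":0.7},
  {"x":0,"y":0,"z":0.02,"wx":0,"wy":0,"wz":0,"grip":0.7},
  {"x":0,"y":0,"z":0.01,"wx":0,"wy":0,"wz":0,"grip":0.7},
  {"x":0,"y":0,"z":0.01,"wx":0,"wy":0,"wz":0,"grip":0.7},
  {"x":0,"y":0,"z":0.01,"wx":0,"wy":0,"wz":0,"grip":0.7},
  {"x":0,"y":0,"z":0,"wx":0,"wy":0,"wz":0,"grip":0.7},
])

```text
clock: 3.78
eef_pos: [571.1, 24.8, 50.0]
eef_rot: [-3.141, 0.0, 1.365]
wrist_force: [-0.5, -0.1, 0.5]
finger_gap: 65.9
```

```bash
python3 - <<'E'
from h import *
show()
for n in("scene","wrist"):
    p,d=manip.camera(n);cv2.imwrite(f"pics/{n}3.png",cv2.resize(p[180:340,220:420,::-1],None,fx=4,fy=3) if n=="scene" else p[:,:,::-1])
E
```

```text
t 3.775 chute [-37.8 181.9  50. ] yaw err deg 0.05 rot [-3.1410e+00  1.0000e-04  1.3647e+00] F [-0.51 -0.06  0.55] gap 65.9 j [-0.02  0.52  1.6  -0.    1.02  0.19]
```

View pics/scene3.png

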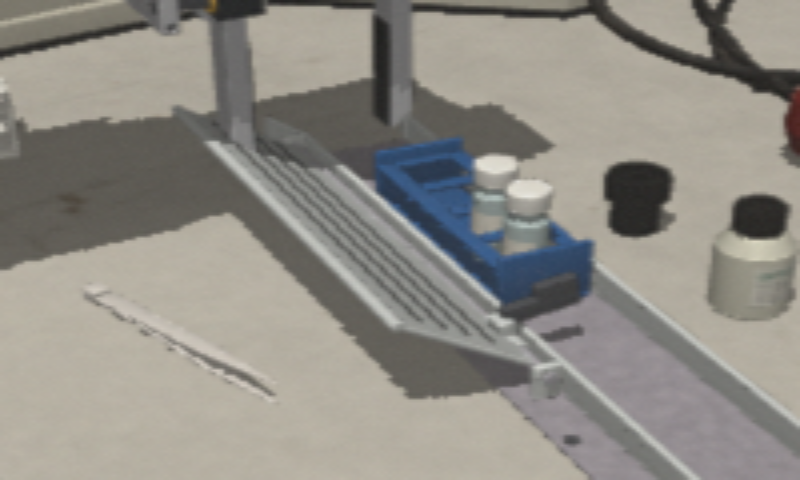

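View pics/wrist3.png

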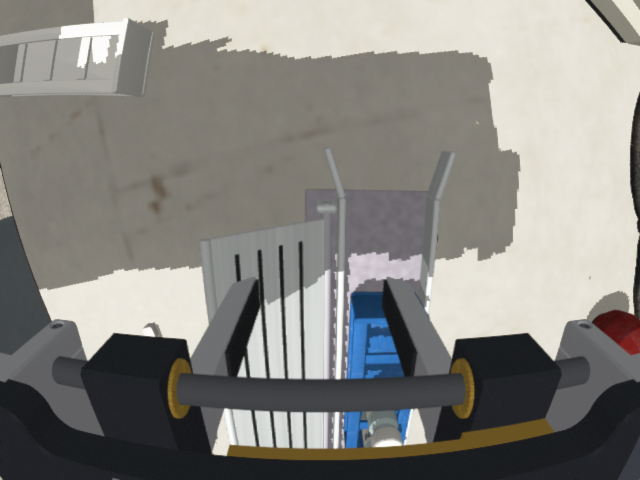

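>>> play_rows([
  {"x":0.003,"y":0.001,"z":0.006,"wx":0,"wy":0,"wz":0,"grip":0.7},
  {"x":0,"y":0,"z":0.007,"wx":0,"wy":0,"wz":0,"grip":0.7},
  {"x":0,"y":0,"z":0.007,"wx":0,"wy":0,"wz":0,"grip":0.7},
  {"x":0,"y":0,"z":0.007,"wx":0,"wy":0,"wz":0,"grip":0.7},
  {"x":0,"y":0,"z":0.007,"wx":0,"wy":0,"wz":0,"grip":0.7},
  {"x":0,"y":0,"z":0,"wx":0,"wy":0,"wz":0,"grip":0.7},
  {"x":0,"y":0,"z":0,"wx":0,"wy":0,"wz":0,"grip":0.7},
])

```text
clock: 4.75
eef_pos: [572.9, 27.5, 16.5]
eef_rot: [-3.141, 0.0, 1.365]
wrist_force: [-2.7, 0.9, 1.7]
finger_gap: 65.9
```

```bash
python3 - <<'E'
from h import *
show()
for n in("scene","wrist"):
    p,d=manip.camera(n);cv2.imwrite(f"pics/{n}4.png",cv2.resize(p[180:340,220:420,::-1],None,fx=4,fy=3) if n=="scene" else p[:,:,::-1]);np.savez(n+"4.npz",p=p,d=d)
E
```

```text
t 4.75 chute [-36.6 184.9  16.5] yaw err deg 0.05 rot [-3.1414  0.      1.3646] F [-2.69  0.94  1.72] gap 65.9 j [-0.02  0.57  1.61 -0.    0.96  0.19]
```

View pics/scene4.png

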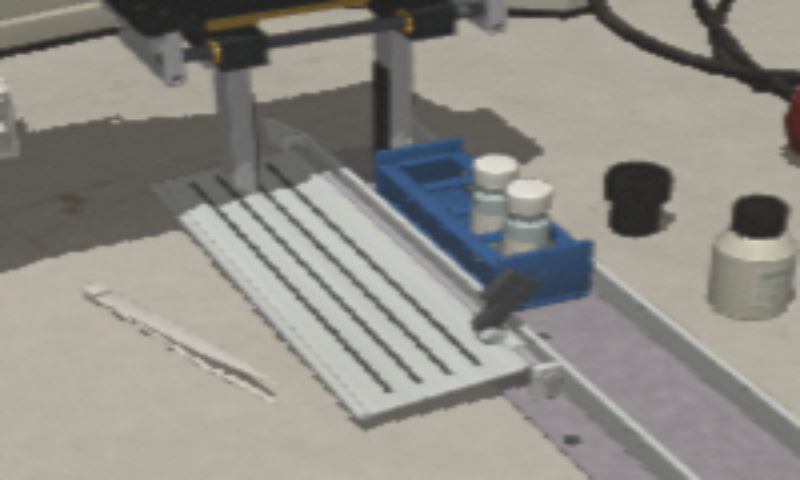

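View pics/wrist4.png

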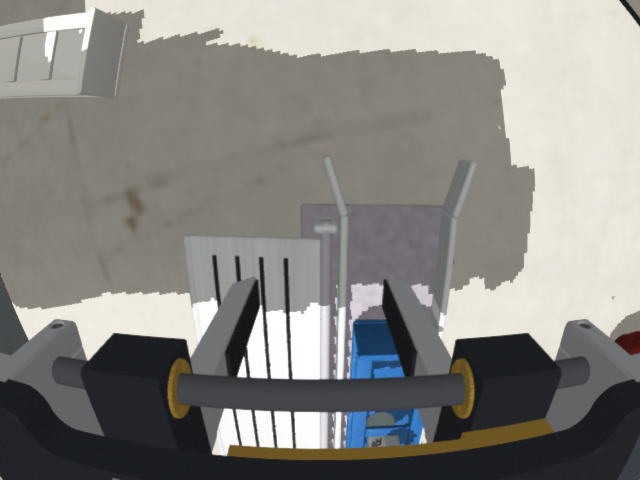

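```bash
cat >> h.py <<'E'
def gate(p,d):
    X,C,u,v=cloud("scene",p,d);L=w2c(X)
    k=(L[:,0]>-108)&(L[:,0]<-60)&(L[:,1]>-22)&(L[:,1]<120)&(L[:,2]>6)&(L[:,2]<45)
    q=L[k];B=np.c_[q[:,0],np.ones(len(q))];m=np.ones(len(q),bool)
    for _ in range(8):
        c=np.linalg.lstsq(B[m],q[m,2],rcond=None)[0];r=q[:,2]-B@c;m=abs(r)<2
    print("gate",0.8+np.arctan(c[0]),"z at hinge",c@[-37,1],m.sum())
    b=(C[:,2].astype(int)>C[:,0]+25)&(abs(L[:,0])<40)&(L[:,1]>-165)&(L[:,1]<200)&(L[:,2]>34)&(L[:,2]<44)
    q=L[b];print("rack y",np.percentile(q[:,1],[1,99])+3,"x",np.percentile(q[:,0],[1,99]))
E
python3 - <<'E'
from h import *
f=np.load("scene4.npz");gate(f["p"],f["d"])
E
```

```text
gate 0.9050452172172164 z at hinge 21.203670929626906 1543
rack y [ 33.82282251 164.98530606] x [-18.92619869  24.95037866]
```

>>> play_rows([
  {"x":-0.004,"y":0,"z":0.001,"wx":0,"wy":0,"wz":0,"grip":0.7},
  {"x":-0.004,"y":0,"z":0,"wx":0,"wy":0,"wz":0,"grip":0.7},
  {"x":-0.004,"y":0,"z":0,"wx":0,"wy":0,"wz":0,"grip":0.7},
  {"x":-0.006,"y":0,"z":0,"wx":0,"wy":0,"wz":0,"grip":0.7},
  {"x":-0.006,"y":0,"z":0,"wx":0,"wy":0,"wz":0,"grip":0.7},
  {"x":-0.006,"y":0,"z":0,"wx":0,"wy":0,"wz":0,"grip":0.7},
  {"x":-0.006,"y":0,"z":0,"wx":0,"wy":0,"wz":0,"grip":0.7},
  {"x":-0.004,"y":0,"z":0,"wx":0,"wy":0,"wz":0,"grip":0.7},
  {"x":0,"y":0,"z":0,"wx":0,"wy":0,"wz":0,"grip":0.7},
])

```text
clock: 5.98
eef_pos: [564.6, -12.1, 15.4]
eef_rot: [-3.141, 0.001, 1.364]
wrist_force: [0.1, -1.8, 2.1]
finger_gap: 65.5
```

```bash
python3 - <<'E'
from h import *
show()
p,d=manip.camera("scene");cv2.imwrite("pics/scene5.png",cv2.resize(p[180:340,220:420,::-1],None,fx=4,fy=3));gate(p,d)
E
```

```text
t 5.975 chute [-36.5 144.3  15.4] yaw err deg 0.03 rot [-3.1415e+00  5.0000e-04  1.3644e+00] F [ 0.07 -1.79  2.08] gap 65.5 j [-0.09  0.56  1.64 -0.    0.95  0.12]
gate 0.9342985299081561 z at hinge 21.007532950907844 1528
rack y [  6.89415821 137.46332928] x [-18.46814134  25.18543592]
```

View pics/scene5.png

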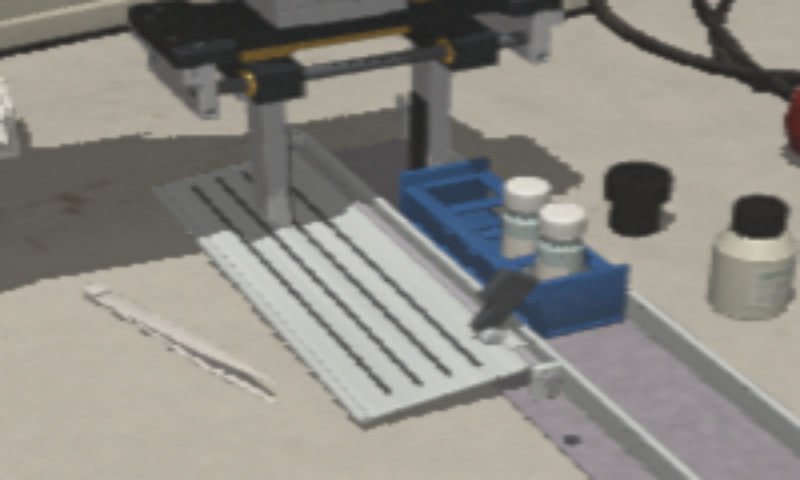

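>>> play_rows([
  {"x":-0.004,"y":0,"z":0,"wx":0,"wy":0,"wz":0,"grip":0.7},
  {"x":-0.006,"y":0,"z":0,"wx":0,"wy":0,"wz":0,"grip":0.7},
  {"x":-0.007,"y":0,"z":0,"wx":0,"wy":0,"wz":0,"grip":0.7},
  {"x":-0.007,"y":0,"z":0,"wx":0,"wy":0,"wz":0,"grip":0.7},
  {"x":-0.007,"y":0,"z":0,"wx":0,"wy":0,"wz":0,"grip":0.7},
  {"x":-0.007,"y":0,"z":0,"wx":0,"wy":0,"wz":0,"grip":0.7},
  {"x":-0.007,"y":0,"z":0,"wx":0,"wy":0,"wz":0,"grip":0.7},
  {"x":-0.007,"y":0,"z":0,"wx":0,"wy":0,"wz":0,"grip":0.7},
  {"x":-0.007,"y":0,"z":0,"wx":0,"wy":0,"wz":0,"grip":0.7},
  {"x":-0.007,"y":0,"z":0,"wx":0,"wy":0,"wz":0,"grip":0.7},
  {"x":-0.006,"y":0,"z":0,"wx":0,"wy":0,"wz":0,"grip":0.7},
  {"x":-0.004,"y":0,"z":0,"wx":0,"wy":0,"wz":0,"grip":0.7},
  {"x":0,"y":0,"z":0,"wx":0,"wy":0,"wz":0,"grip":0.7},
])

```text
clock: 7.65
eef_pos: [549.1, -86.4, 15.5]
eef_rot: [3.142, 0.0, 1.365]
wrist_force: [-0.6, -1.0, 1.5]
finger_gap: 66.0
```

```bash
python3 - <<'E'
from h import *
show()
p,d=manip.camera("scene");cv2.imwrite("pics/scene6.png",cv2.resize(p[180:340,220:420,::-1],None,fx=4,fy=3));gate(p,d)
E
```

```text
t 7.65 chute [-36.4  68.4  15.5] yaw err deg 0.04 rot [3.1416e+00 4.0000e-04 1.3645e+00] F [-0.57 -1.02  1.45] gap 66.0 j [-0.22  0.54  1.66 -0.    0.94 -0.02]
gate 0.9364622821584003 z at hinge 21.133431460742216 1400
rack y [-69.03067813  61.00214675] x [-18.62825501  24.94458313]
```

View pics/scene6.png

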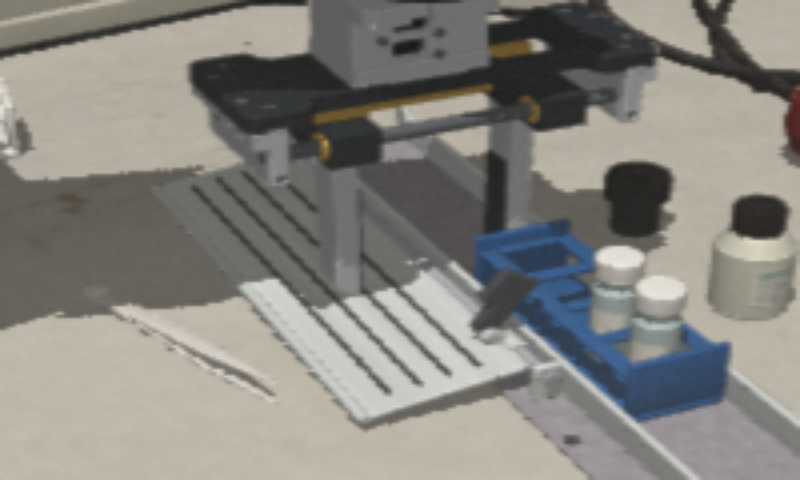

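>>> play_rows([
  {"x":-0.004,"y":0,"z":0,"wx":0,"wy":0,"wz":0,"grip":0.7},
  {"x":-0.006,"y":0,"z":0,"wx":0,"wy":0,"wz":0,"grip":0.7},
  {"x":-0.007,"y":0,"z":0,"wx":0,"wy":0,"wz":0,"grip":0.7},
  {"x":-0.007,"y":0,"z":0,"wx":0,"wy":0,"wz":0,"grip":0.7},
  {"x":-0.007,"y":0,"z":0,"wx":0,"wy":0,"wz":0,"grip":0.7},
  {"x":-0.007,"y":0,"z":0,"wx":0,"wy":0,"wz":0,"grip":0.7},
  {"x":-0.007,"y":0,"z":0,"wx":0,"wy":0,"wz":0,"grip":0.7},
  {"x":-0.007,"y":0,"z":0,"wx":0,"wy":0,"wz":0,"grip":0.7},
  {"x":-0.007,"y":0,"z":0,"wx":0,"wy":0,"wz":0,"grip":0.7},
  {"x":-0.007,"y":0,"z":0,"wx":0,"wy":0,"wz":0,"grip":0.7},
  {"x":-0.006,"y":0,"z":0,"wx":0,"wy":0,"wz":0,"grip":0.7},
  {"x":-0.004,"y":0,"z":0,"wx":0,"wy":0,"wz":0,"grip":0.7},
  {"x":-0.002,"y":0,"z":0,"wx":0,"wy":0,"wz":0,"grip":0.7},
  {"x":0,"y":0,"z":0,"wx":0,"wy":0,"wz":0,"grip":0.7},
])

```text
clock: 9.45
eef_pos: [533.1, -162.6, 15.4]
eef_rot: [-3.142, 0.0, 1.365]
wrist_force: [0.4, -0.1, 2.1]
finger_gap: 65.4
```

```bash
python3 - <<'E'
from h import *
show()
p,d=manip.camera("scene");cv2.imwrite("pics/scene7.png",cv2.resize(p[180:380,220:470,::-1],None,fx=3,fy=3));gate(p,d)
E
```

```text
t 9.45 chute [-36.4  -9.4  15.4] yaw err deg 0.05 rot [-3.1415e+00  3.0000e-04  1.3647e+00] F [ 0.43 -0.07  2.09] gap 65.4 j [-0.36  0.54  1.66 -0.    0.94 -0.16]
gate 0.9373631862539067 z at hinge 21.06181517368516 1380
rack y [-146.14973394  -16.07205391] x [-18.26496017  25.44261303]
```

View pics/scene7.png

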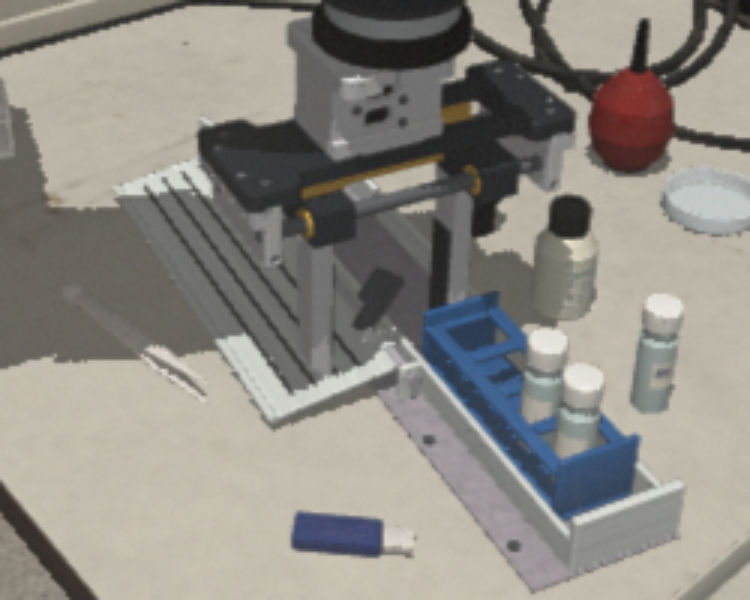

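>>> play_rows([
  {"x":0.004,"y":0,"z":0,"wx":0,"wy":0,"wz":0,"grip":0.7},
  {"x":0.01,"y":0,"z":0,"wx":0,"wy":0,"wz":0,"grip":0.7},
  {"x":0.015,"y":0,"z":0,"wx":0,"wy":0,"wz":0,"grip":0.7},
  {"x":0.015,"y":0,"z":0,"wx":0,"wy":0,"wz":0,"grip":0.7},
  {"x":0.012,"y":0,"z":0,"wx":0,"wy":0,"wz":0,"grip":0.7},
  {"x":0.004,"y":0,"z":0,"wx":0,"wy":0,"wz":0,"grip":0.7},
  {"x":0,"y":0,"z":-0.006,"wx":0,"wy":0,"wz":0,"grip":0.7},
  {"x":0,"y":0,"z":-0.01,"wx":0,"wy":0,"wz":0,"grip":0.7},
  {"x":0,"y":0,"z":-0.01,"wx":0,"wy":0,"wz":0,"grip":0.7},
  {"x":0,"y":0,"z":-0.01,"wx":0,"wy":0,"wz":0,"grip":0.7},
  {"x":0,"y":0,"z":-0.01,"wx":0,"wy":0,"wz":0,"grip":0.7},
  {"x":0,"y":0,"z":-0.01,"wx":0,"wy":0,"wz":0,"grip":0.7},
  {"x":0,"y":0,"z":-0.02,"wx":0,"wy":0,"wz":0,"grip":0.7},
  {"x":0,"y":0,"z":-0.03,"wx":0,"wy":0,"wz":0,"grip":0.7},
  {"x":0,"y":0,"z":-0.04,"wx":0,"wy":0,"wz":0,"grip":0.7},
  {"x":0,"y":0,"z":-0.04,"wx":0,"wy":0,"wz":0,"grip":0.7},
  {"x":0,"y":0,"z":0,"wx":0,"wy":0,"wz":0,"grip":0.7},
  {"x":0,"y":0,"z":0,"wx":0,"wy":0,"wz":0,"grip":0.7},
])

```text
clock: 11.75
eef_pos: [545.1, -103.5, 200.7]
eef_rot: [-3.14, -0.0, 1.365]
wrist_force: [0.1, -0.3, -0.9]
finger_gap: 65.8
```

```bash
python3 - <<'E'
from h import *
show()
p,d=manip.camera("scene");cv2.imwrite("pics/scene8.png",cv2.resize(p[180:380,220:470,::-1],None,fx=3,fy=3))
X,C,u,v=cloud("scene",p,d);L=w2c(X)
b=(C[:,2].astype(int)>C[:,0]+25)&(abs(L[:,0])<40)&(L[:,1]>-165)&(L[:,1]<200)&(L[:,2]>34)&(L[:,2]<44)
q=L[b];print("rack y",np.percentile(q[:,1],[1,99])+3,"x",np.percentile(q[:,0],[1,99]))
k=(L[:,0]>-95)&(L[:,0]<-55)&(L[:,1]>-22)&(L[:,1]<180)&(L[:,2]>30)&(L[:,2]<78);q=L[k];m=np.ones(len(q),bool)
for _ in range(8):
    c=np.polyfit(q[m,2],q[m,0],1);r=q[:,0]-np.polyval(c,q[:,2]);m=abs(r)<2
print("gate",0.8-np.arctan2(1,-c[0]),m.sum())
p,d=manip.camera("wrist");cv2.imwrite("pics/wrist8.png",p[:,:,::-1])
E
```

```text
t 11.75 chute [-36.9  50.9 200.7] yaw err deg 0.05 rot [-3.1405 -0.      1.3647] F [ 0.11 -0.28 -0.88] gap 65.8 j [-0.25  0.32  1.51 -0.    1.32 -0.05]
rack y [-145.96063106  -16.40821948] x [-18.39272054  25.10839764]
gate 0.005949782338505405 588
```

View pics/scene8.png

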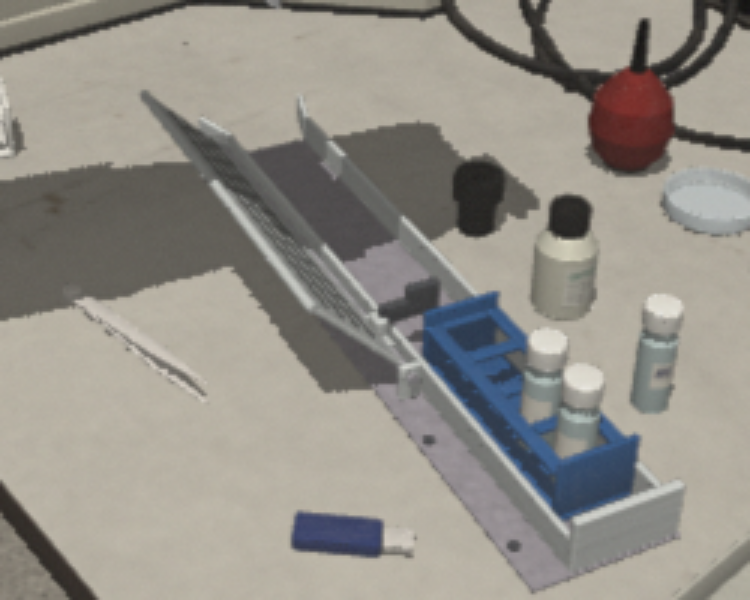

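View pics/wrist8.png

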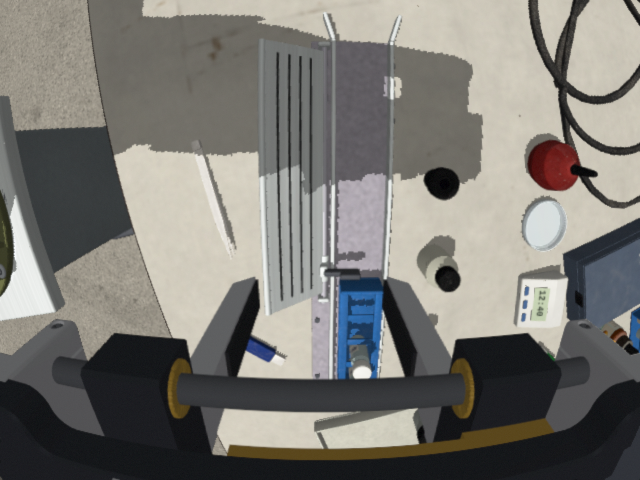

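The gate is shut behind the rack. The rack's middle is at about y = -81, both vials are upright and the robot is clear, so I'll hand it in.

```bash
python3 -c "
from cell import manip
print(manip.sign_off())"
```

```text
the job is handed in; nothing more can be done
None
```

I pressed the treadle down with one fingertip and, holding it, pushed the rack about 180 mm along the chute with the other. I then drew back along the treadle to the mouth side and lifted clear, and the gate fell shut behind the rack. I handed the job in at about 12 s; the hand-in gave no verdict.

**Last checks from the scene camera:**
- **Gate while pushing:** about 0.90–0.94 rad at each check, with about 2 N on the treadle.
- **Gate at the end:** about 0.006 rad, so shut.
- **Rack:** its ends are at chute y of about -146 and -16, so its middle is at about -81 mm, inside the -110 to -67 allowed. The figures include a 3 mm correction I applied for this camera. It looks flat.
- **Rack sideways position:** about +3 mm off the centre line by this camera, inside the ±10 mm allowed.
- **Vials and bystanders:** both vials stand upright in the rack. Bystanders look unmoved; I judged that by eye and did not measure it.
- **Robot:** about 200 mm up and touching nothing.

**Disagreements:**
- The scene and side cameras differed by about 3 mm along the chute. The wrist camera agreed with the middle position I used to within about 1 mm.
- My first move call was refused because I had left out some keys. Nothing moved, and I sent it again with all of them.

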